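Set a shoe last in the length gauge

TASK

Set the green shoe last up in the length gauge so that its length can be read: heel fully home against the steel heel stop, the last lying straight along the centre line of the bed, and the blue sliding jaw brought up until it touches the toe. Only push things along with the fingertips: the last stays flat on the bed and is never lifted, and everything else on the bench is left where it is.

Things in the scene. Friction and masses are not known exactly. Their poses are not given: they have to be found in the camera images.
- gauge: Length gauge for shoe lasts: aluminium bed 505 x 120 x 12 mm screwed to a fixed red-brown board, 620 x 330 x 20 mm. Bed surface 32 mm above the bench. Origin: on the bed surface, on the engraved centre line, at the flat face of the heel stop. x: along the bed from heel stop to toe end (bed spans -60 to 445 mm); y: across it, towards the edge with the white scale strip (+-60 mm); z up. Fixed.
- heel_stop (a point): Middle of the flat face of the fixed steel heel stop, 25 mm above the bed (axes as the gauge). The face is 28 mm wide, flanked by two wings that open at 45 degrees towards the toe end, out to y +-42 mm at x 28 mm, and so centre a heel that is pushed in; all 55 mm high.
- last: Green plastic shoe last, foot-shaped, 250 mm long, 0.4 to 0.65 kg, sole down on the bed, heel towards the heel stop and 10 to 50 mm short of it, up to 15 degrees askew. A few newtons slide it. Origin: on the flat underside, 30 mm ahead of the back of the heel; x to the toe tip, y to its left, z up. It is 104 mm high at the rear 85 mm, then falls: 51 mm at x 150 mm, 37 mm at x 185 mm.
- last_heel (a point): Rearmost point of the green last, on its centre line, 25 mm above its underside (axes as the last). In plan the heel is round, 30 mm in radius about the last's origin.
- last_toe (a point): Tip of the toe of the green last, on its centre line, 220 mm ahead of the last's origin, 13 mm above its underside (axes as the last). The nose spans 6 to 20 mm above the bed. Half width of the last (mm): 42 at 80 mm behind the tip (the ball), 33 at 30 mm, 25 at 15 mm, then round.
- jaw (a joint): Travel of the blue sliding jaw (m): 0 at the far end of the bed, with its face 385 mm from the heel stop's face; grows as the jaw slides towards the heel stop, up to 0.2. It starts at 0 to 0.03, slides against about 1.5 N of friction and stays where it is left.
- jaw_face (a point): Middle of the jaw's face that looks at the toe, 25 mm above the bed (axes as the gauge). The jaw is an upright blue plate 12 mm thick, 90 mm wide, 60 mm high above the bed, on a carriage plate 134 mm wide, 9 mm high above the bed, reaching 55 mm behind the face. Two gussets behind the upright leave 68 mm clear between them, so a finger may push on the middle of its back.
- blue_last: Bystander: a blue plastic last, 250 mm long, standing on the bench at the right. Origin as on the green one.
- boot_left: Bystander: black ankle boot, 290 mm long, 230 mm high, standing at the left, further from the gauge. Origin under the middle of its foot.
- boot_right: Bystander: its mate, nearer to the gauge.
- scissors: Bystander: scissors with black handles, 190 mm long, 12 mm thick, lying on the board beside the heel half of the bed and clear of it, on the side without the scale. Origin at the pivot, on the underside.
- pen: Bystander: blue ballpoint pen, 140 mm, 12 mm thick, lying on the board beside the heel half of the bed, on the side of the scale. Origin at its middle, on the underside.
- hammer: Bystander: hammer, 240 mm, lying on the bench near the robot, at its right. Origin under its middle.
- screwdriver: Bystander: screwdriver with a green handle, 200 mm, on the bench at the left. Origin under its middle.
- cement_tin: Bystander: tin, 90 mm across, 110 mm high, with a yellow label, at the right. Origin under its middle.

How it is judged:
By the outcome, as a careful person would: the job done as asked, in the order asked, and still so for the second after the job is handed in, with the robot touching nothing.
It also fails if it takes over 61 s, if anything falls off the work surface, if the arm or the gripper's body presses on something with over 40 N, if the wrist force passes 120 N, or if a joint passes its speed limit or range.

ROBOT

A 7-joint arm with a two-finger parallel gripper is mounted at the origin on the work surface. World frame = base frame: x ahead of the robot, y to its left, z up, the work surface at z = 0. Lengths are in m, angles in rad, forces in N, time in s.
With the tool pointing down it reaches from about 0.375 to 0.925 m from the base axis. Payload 3.1 kg.
Tool frame: the origin (TCP) lies between the finger pads; the fingertips stand 19 mm ahead of it and the grasp point (between the pads) is the TCP; z points along the fingers, y is the direction in which the jaws open and shut (so a half turn about z gives the same grasp; the last joint's range is limited). The gripper opens to 85 mm and grips with 20 to 120 N. Pads are 22 mm wide; open, the fingers measure 114 mm over their backs; the gripper's body (76 mm by 85 mm) begins 54 mm behind the grasp point. The pads swing forward as they close: fully open they stand 13 mm farther back than shut.
Start: joints at [1.161, 0.383, 0.044, 1.598, -0.018, 1.161, -0.05], TCP at [0.199, -0.619, 0.25] pointing down, gripper open.
Joint ranges: [-2.61, 2.61], [-0.41, 2.15], [-1.48, 1.57], [0, 2.5], [-1.57, 4.71], [0.05, 1.97], [-2.85, 2.85]. Speed limits (rad/s): [2.79, 2.79, 3.14, 3.14, 3.14, 3.14, 3.14].

INTERFACE

Orientations are given as a unit quaternion [x, y, z, w].
In Python, from bench import move_ptp, movel, move_j, move_gripper, pause, inverse_kinematics, read_camera, camera_params, MotionError, sign_off, look_for, tip_of, read_time_s, read_qpos, read_joint_vel, read_effort, read_eef_pos, read_tcp_rot, read_ft_force, read_ft_torque, read_finger_gap gives the robot as it stands. Calls block until the motion is done:
- move_ptp(position, orientation): joint-space move of the TCP to a pose.
- movel(position, orientation=None, speed=0.15): straight line of the TCP; orientation=None keeps the orientation; speed is the mean speed in m/s.
- move_j(angles): joint-space move.
- move_gripper(opening, effort=None): finger opening in m; effort is the grip in N (None keeps the last); returns when the fingers have stopped.
- pause(seconds).
- inverse_kinematics(position, orientation): joint angles nearest the present ones, or None.
- read_camera(name): name is "scene" or "top" or "wrist"; returns the picture (384x512x3 uint8, red, green, blue); there is no depth.
- camera_params(name): a dict with "K" (3x3 intrinsics, pixels), "camera_from_world" (4x4, takes a point from world to camera coordinates). Camera axes: x right, y down, z forward; pixel columns grow to the right and rows downward; lengths in m; the calibration is good to about 2 mm. A picture is of the moment at which its call begins: read the wrist's pose just before it. camera_params takes no time and is no camera call; for the wrist camera it gives the pose at the moment of the call.
A pose or a line that the arm cannot do raises MotionError and nothing moves.
- sign_off(): hands the job in, once; it reports no verdict.
Trained networks look in the newest picture that a camera, given by its name, has taken for a name from the list of things; names that differ only in an ending like _2 or _b are one class to them, and where a whole thing is asked for, a point or a joint stands for the part that bears it (a point fixed in the world has none). Each returns a list of dicts, best first, with "confidence" (0 to 1); they miss things now and then, are a little off and sometimes report something else, mostly with a low value. They report only what shows in the picture. A call takes as long as a camera call.
- look_for(camera, name): "at" ([column, row] in pixels, amid what is visible of it).
- tip_of(camera, name): "at" ([column, row] in pixels: a listed point, or the origin of a listed thing).
Readings, each from a call of its own:
- read_time_s(): time.
- read_qpos(): joint angles.
- read_joint_vel(): joint speeds.
- read_effort(): joint torques, N m.
- read_eef_pos(): TCP position.
- read_tcp_rot(): TCP orientation.
- read_ft_force(): force on the tool from outside, world axes, zero at the start.
- read_ft_torque(): the same for the moment, N m.
- read_finger_gap(): finger opening in m.
Only numpy, scipy, OpenCV 4.12 (cv2) and the standard library are available. Lean on these libraries where they do the work, as an engineer would, in place of code of your own. Each camera call takes 0.05 s, during which the arm holds its last target.

## Working session

There is one attempt and no reset: what is moved stays moved. The work goes in short steps, each a Python script; the robot and the scene stay as the last script left them, time stands still between calls to the robot, and variables do not carry over. Pictures are saved under pics/ and viewed, and the job is handed in when it is done.

```bash
ls; mkdir -p pics; python3 - <<'E'
from bench import *
import cv2
print(read_time_s(), read_eef_pos(), read_tcp_rot())
for c in ["scene","top"]:
    im=read_camera(c); cv2.imwrite(f"pics/{c}0.png",cv2.resize(im[:,:,::-1],(800,600)))
    for n in ["gauge","heel_stop","last_heel","last_toe","last","jaw_face"]:
        print(c,n,[(d['at'],round(d['confidence'],2)) for d in tip_of(c,n)[:3]])
    p=camera_params(c); print(p)
print(read_time_s())
E
```

```text
pics
0.0 [ 0.19910739 -0.6177985   0.24885702] [ 9.87865977e-01  1.55302935e-01 -2.82734625e-04 -1.31523523e-03]
scene gauge []
scene heel_stop [([206.5, 161.7], 0.97), ([261.9, 145.1], 0.52)]
scene last_heel [([206.6, 168.3], 0.79)]
scene last_toe [([241.5, 207.6], 0.84)]
scene last [([211.4, 178.9], 0.96)]
scene jaw_face []
{'K': array([[415.26796944,   0.        , 254.85638062],
       [  0.        , 415.26796944, 195.33588952],
       [  0.        ,   0.        ,   1.        ]]), 'camera_from_world': array([[-0.86093778,  0.50842935,  0.01690387,  0.39605684],
       [ 0.33406001,  0.59010884, -0.7349663 , -0.16474209],
       [-0.38365356, -0.62711335, -0.67789291,  1.8345655 ],
       [ 0.        ,  0.        ,  0.        ,  1.        ]])}
top gauge [([337.8, 171.2], 0.8)]
top heel_stop [([339.0, 168.0], 0.88)]
top last_heel [([327.1, 169.1], 0.75)]
top last_toe [([251.2, 172.4], 0.9), ([340.4, 168.0], 0.69), ([410.9, 168.3], 0.34)]
top last [([316.0, 170.0], 0.97)]
top jaw_face [([223.0, 171.5], 0.56)]
{'K': array([[446.3527147 ,   0.        , 257.02075565],
       [  0.        , 446.3527147 , 188.66743751],
       [  0.        ,   0.        ,   1.        ]]), 'camera_from_world': array([[ 2.57256073e-04, -9.99999967e-01,  1.82492962e-05,
         7.22864962e-02],
       [-9.88374008e-01, -2.57039883e-04, -1.52041952e-01,
         5.09760691e-01],
       [ 1.52041951e-01,  2.10765855e-05, -9.88374041e-01,
         1.41539562e+00],
       [ 0.00000000e+00,  0.00000000e+00,  0.00000000e+00,
         1.00000000e+00]])}
0.7
```

View pics/scene0.png

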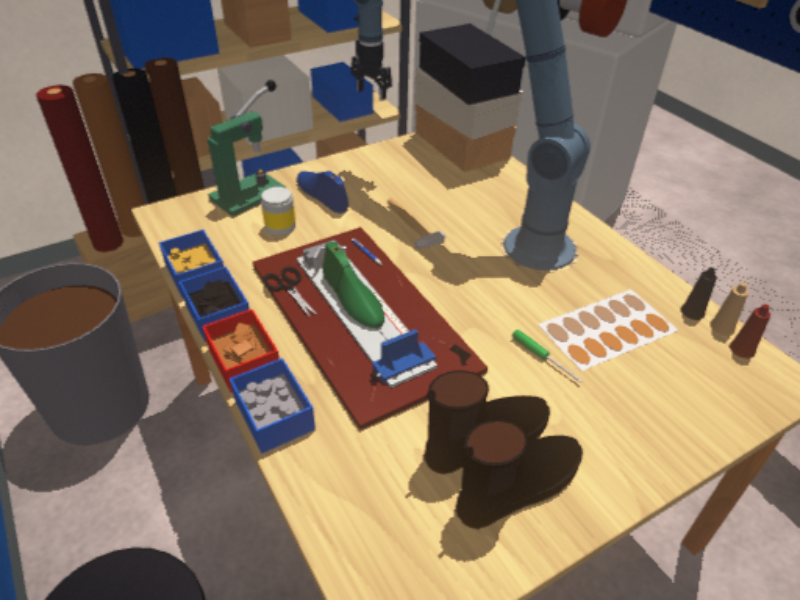

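View pics/top0.png

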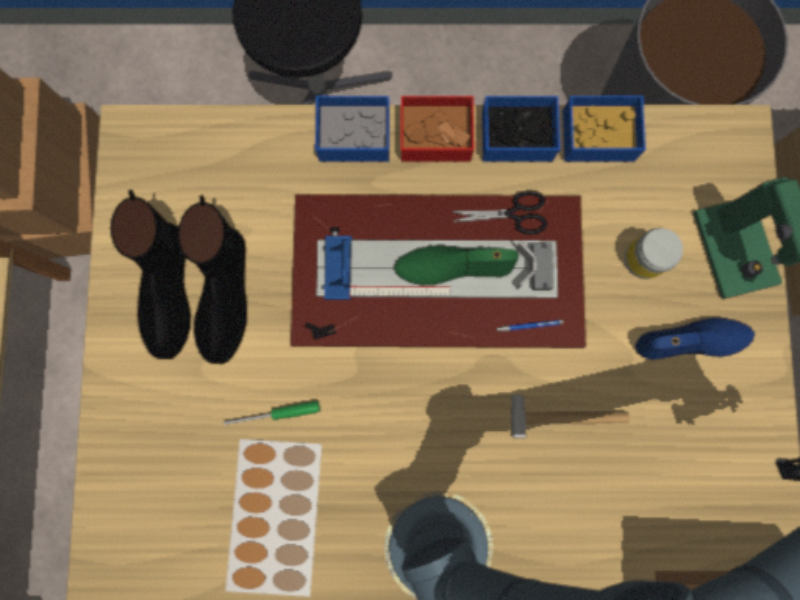

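The top picture shows the gauge bed running along the picture rows: heel stop at (540,265), jaw at (338,266), and the toe at (396,265), all in 800x600 pixels. So gauge x is about world +y, and the scale side faces the robot. Next I'll get positions and a close wrist view.

```bash
cat > h.py <<'E'
from bench import *
import numpy as np, cv2
def ray(cam_p,px,z):
    K=cam_p['K'];T=cam_p['camera_from_world'];R=T[:3,:3];t=T[:3,3]
    d=R.T@np.linalg.solve(K,[px[0],px[1],1]);c=-R.T@t
    return c+d*(z-c[2])/d[2]
def proj(cam_p,P):
    T=cam_p['camera_from_world'];q=cam_p['K']@(T[:3,:3]@np.asarray(P)+T[:3,3]);return q[:2]/q[2]
E
python3 - <<'E'
from h import *
p=camera_params('top')
s=0.64
# bed corners at z .032 (from 800x600 view)
for n,px in dict(tl=(317,240),tr=(557,241),br=(557,297),bl=(317,297)).items(): print(n,ray(p,np.array(px)*s,.032))
print('hs',ray(p,(339,168),.057),'heel',ray(p,(327.1,169.1),.057),'toe',ray(p,(251.2,172.4),.045),'last',ray(p,(316,170),.032),'jaw',ray(p,(223,171.5),.057),'gauge',ray(p,(337.8,171.2),.032))
p=camera_params('scene')
print('hs',ray(p,(206.5,161.7),.057),'toe',ray(p,(241.5,207.6),.045),'last',ray(p,(211.4,178.9),.032))
print(inverse_kinematics([0.5,0.1,0.45],[1,0,0,0]), inverse_kinematics([0.5,0.1,0.45],[.7071,.7071,0,0]))
E
```

```text
tl [0.62835696 0.25188293 0.032     ]
tr [ 0.62631826 -0.25710982  0.032     ]
br [ 0.50622301 -0.25307203  0.032     ]
bl [0.50609231 0.24959666 0.032     ]
hs [ 0.57480139 -0.19322609  0.057     ] heel [ 0.57116023 -0.15457716  0.057     ] toe [0.56251567 0.09142513 0.045     ] last [ 0.57310589 -0.12192443  0.032     ] jaw [0.5631596  0.18254558 0.057     ] gauge [ 0.56909939 -0.1936542   0.032     ]
hs [ 0.56991841 -0.20675882  0.057     ] toe [0.57049775 0.08880678 0.045     ] last [ 0.58874949 -0.12600367  0.032     ]
[ 0.71867889  0.07630801 -1.0368126   1.6003104   0.06582186  1.50253577
 -1.89214837] [ 0.54944014  0.05488563 -0.85132164  1.60524243  0.04137639  1.50022086
 -0.30405387]
```

```bash
python3 - <<'E'
from h import *
q=[.7071068,.7071068,0,0]
move_ptp([0.567,0.02,0.45],q)
im=read_camera('wrist');p=camera_params('wrist')
cv2.imwrite('pics/w1.png',cv2.resize(im[:,:,::-1],(800,600),interpolation=cv2.INTER_CUBIC));np.savez('w1.npz',im=im,K=p['K'],T=p['camera_from_world'])
T=p['camera_from_world'];print(-T[:3,:3].T@T[:3,3],T[2,:3],T[0,:3])
for n,z in dict(gauge=.032,heel_stop=.057,last_heel=.057,last_toe=.045,last=.032,jaw_face=.057).items():
    for d in tip_of('wrist',n)[:2]: print(n,d['at'],round(d['confidence'],2),ray(p,d['at'],z).round(4))
print(read_time_s(),read_eef_pos(),read_ft_force())
E
```

```text
[0.56549257 0.09512747 0.57266055] [-0.00182085 -0.30369291 -0.95276823] [ 0.99999678 -0.00223451 -0.00119886]
gauge [255.0, 243.7] 0.75 [ 0.5677 -0.2003  0.032 ]
heel_stop [255.2, 247.5] 0.94 [ 0.568  -0.1959  0.057 ]
heel_stop [205.4, 232.7] 0.5 [ 0.4618 -0.1602  0.057 ]
last_heel [252.9, 107.4] 0.54 [0.5639 0.0944 0.057 ]
last_heel [309.0, 214.9] 0.36 [ 0.6803 -0.1196  0.057 ]
last_toe [253.5, 108.2] 0.59 [0.5649 0.093  0.045 ]
last [259.4, 217.5] 0.97 [ 0.5774 -0.136   0.032 ]
jaw_face [256.6, 54.3] 0.96 [0.5706 0.1826 0.057 ]
jaw_face [204.2, 235.3] 0.69 [ 0.4588 -0.1663  0.057 ]
3.7417 [0.56702791 0.01983608 0.44996094] [0.15337443 0.01732704 0.12347506]
```

View pics/w1.png

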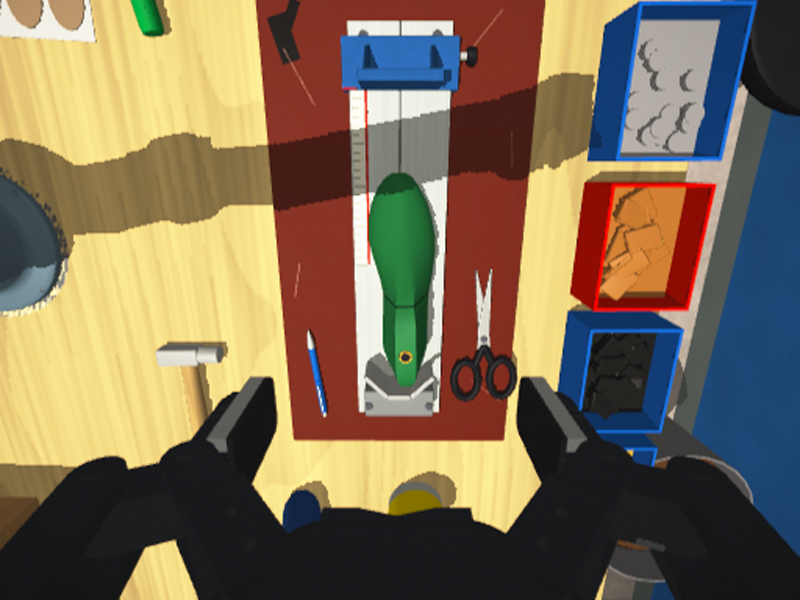

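The wrist view shows the toe tip at about (398,174), the jaw face at (402,90) and the heel stop at (400,395). The last is a few degrees askew, with its heel about 36 mm short. I'll refine the centre line from the bed edges and the engraved line.

```bash
python3 - <<'E'
from h import *
d=np.load('w1.npz');im=d['im'];p=dict(K=d['K'],camera_from_world=d['T'])
hsv=cv2.cvtColor(im,cv2.COLOR_RGB2HSV)
red=((hsv[...,0]<12)|(hsv[...,0]>170))&(hsv[...,1]>110)
pts=[];
for r in list(range(62,105,4))+list(range(110,232,6)):
    row=red[r]
    # bed edges: from centre outward until 3 consecutive red
    c=255
    try:
        R=next(c0 for c0 in range(c+20,c+80) if row[c0:c0+3].all()); L=next(c0 for c0 in range(c-25,c-80,-1) if row[c0-2:c0+1].all())
    except StopIteration: continue
    a=ray(p,(L+.5,r),.032);b=ray(p,(R-.5,r),.032)
    pts.append([a[1],a[0],b[0],b[0]-a[0]])
pts=np.array(pts);print(pts.round(4))
P=pts[abs(pts[:,3]-.12)<.004];f=np.polyfit(P[:,0],(P[:,1]+P[:,2])/2,1);print(len(P),f,np.polyval(f,[-.195,0,.1]))
# engraved line: darkest col near the centre in rows 62..105
g=cv2.cvtColor(im,cv2.COLOR_RGB2GRAY).astype(int)
for r in range(64,108,6):
    c=248+np.argmin(g[r,248:264]);print(r,c,ray(p,(c,r),.032).round(4))
green=(hsv[...,0]>45)&(hsv[...,0]<80)&(hsv[...,1]>90)
green[:, :225]=0;green[:,290:]=0;ys,xs=np.where(green);print(ys.min(),ys.max())
for r in range(ys.min(),ys.max()+1,8): 
    c=xs[ys==r];print(r,c.min(),c.max(),ray(p,((c.min()+c.max())/2,r),.045).round(4))
def draw(o,pts,col): cv2.polylines(o,[np.array([[proj(p,q)*(800/512)] for q in pts]).astype(int)],True,col,1)
E
```

```text
[[ 0.1742  0.508   0.6296  0.1216]
 [ 0.1675  0.5096  0.6298  0.1202]
 [ 0.1607  0.5094  0.6282  0.1189]
 [ 0.1539  0.5091  0.6285  0.1194]
 [ 0.147   0.5089  0.6287  0.1199]
 [ 0.1401  0.5086  0.629   0.1204]
 [ 0.1331  0.5083  0.6292  0.1209]
 [ 0.126   0.5081  0.6295  0.1214]
 [ 0.1189  0.5078  0.6297  0.1219]
 [ 0.1117  0.5076  0.6281  0.1205]
 [ 0.1044  0.5092  0.6283  0.1191]
 [ 0.0897  0.5087  0.6289  0.1202]
 [ 0.0785  0.5083  0.6293  0.1209]
 [ 0.0672  0.5079  0.6277  0.1198]
 [ 0.0557  0.5075  0.6281  0.1206]
 [ 0.0441  0.5091  0.6285  0.1194]
 [ 0.0323  0.5087  0.6289  0.1202]
 [ 0.0203  0.5083  0.6293  0.121 ]
 [ 0.0082  0.5079  0.6277  0.1198]
 [-0.0041  0.5075  0.6281  0.1206]
 [-0.0166  0.507   0.6285  0.1215]
 [-0.0292  0.5087  0.6289  0.1203]
 [-0.042   0.5082  0.6273  0.119 ]
 [-0.055   0.5078  0.6277  0.1199]
 [-0.0682  0.5074  0.6281  0.1207]
 [-0.0816  0.5069  0.6285  0.1216]
 [-0.0951  0.5086  0.629   0.1203]
 [-0.1089  0.5082  0.6272  0.119 ]
 [-0.1229  0.5078  0.6277  0.1199]
 [-0.137   0.5073  0.6281  0.1208]
 [-0.1514  0.5069  0.6286  0.1217]
 [-0.166   0.50
[... 260 characters left out ...]
 ]
100 255 [0.5678 0.1079 0.032 ]
106 255 [0.5678 0.097  0.032 ]
111 246
111 251 259 [0.5678 0.0879 0.045 ]
119 243 267 [0.5678 0.0733 0.045 ]
127 239 271 [0.5678 0.0584 0.045 ]
135 237 274 [0.5687 0.0433 0.045 ]
143 236 276 [0.5697 0.0278 0.045 ]
151 236 277 [0.5707 0.0121 0.045 ]
159 238 277 [ 0.5727 -0.0039  0.045 ]
167 240 276 [ 0.5738 -0.0202  0.045 ]
175 243 275 [ 0.5759 -0.0368  0.045 ]
183 245 274 [ 0.577  -0.0537  0.045 ]
191 246 273 [ 0.577  -0.0709  0.045 ]
199 246 272 [ 0.5761 -0.0885  0.045 ]
207 245 272 [ 0.5751 -0.1064  0.045 ]
215 245 272 [ 0.5751 -0.1246  0.045 ]
223 246 271 [ 0.5752 -0.1433  0.045 ]
231 249 269 [ 0.5764 -0.1623  0.045 ]
239 253 266 [ 0.5775 -0.1816  0.045 ]
```

Centre line: x = 0.5682 + 0.0044·y. The toe is at about (0.567, 0.090). I'll cradle the nose between partly open fingers, symmetric about the centre line, and push towards -y.

```bash
cat >> h.py <<'E'
Q=[.7071068,.7071068,0,0]
CX=lambda y:.5682+.00444*y
E
python3 - <<'E'
from h import *
move_gripper(0.042)
y=.128
move_ptp([CX(y),y,.15],Q); movel([CX(y),y,.074],speed=.1)
f0=read_ft_force();print(f0,read_finger_gap(),read_time_s())
z=.074
while z>.050:
    z-=.002; movel([CX(y),y,z],speed=.03)
    f=read_ft_force()-f0
    if f[2]>2: break
print(z,f,read_eef_pos())
movel([CX(y),y,z+.005],speed=.03)
im=read_camera('wrist');cv2.imwrite('pics/w2.png',cv2.resize(im[:,:,::-1],(800,600)))
print(read_time_s())
E
```

```text
[ 0.07981855 -0.35695452  0.92797824] 0.04169597963432578 6.3667
0.049999999999999975 [ 0.38296864  0.41859833 -1.04549041] [0.56859916 0.12797258 0.0498115 ]
9.7333
```

View pics/w2.png

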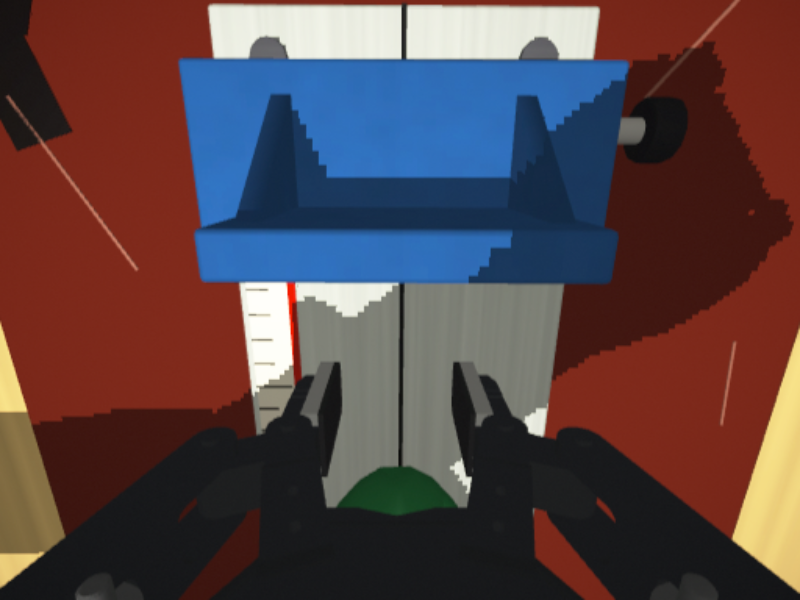

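The toe sits between the fingers. The engraved line is at column 402, but the fingers are centred on about 396.5, so the true centre line is about 2 mm further in +x. That matches the jaw face reading of 0.5706, so I'll shift by 1.6 mm and push.

```bash
sed -i 's/^CX=.*/CX=lambda y:.5698+.00444*y/' h.py
python3 - <<'E'
from h import *
y=.105
movel([CX(y),y,.050],speed=.06)
f0=read_ft_force();print(f0,read_time_s());log=[]
while y>.045:
    st=.004 if y>.068 else .0015
    y-=st; movel([CX(y),y,.050],speed=.03)
    f=read_ft_force()-f0; log.append((round(y,4),*f.round(1)))
    if f[1]>12: break
for l in log: print(l)
print(read_eef_pos(),read_time_s(),read_finger_gap())
im=read_camera('top');cv2.imwrite('pics/t3.png',cv2.resize(im[80:260,170:410,::-1],(800,600),interpolation=cv2.INTER_CUBIC))
E
```

```text
[-0.18733885 -0.44677768 -0.01732658] 10.275
(0.101, np.float64(0.2), np.float64(0.5), np.float64(0.2))
(0.097, np.float64(-0.4), np.float64(0.1), np.float64(0.1))
(0.093, np.float64(0.2), np.float64(0.3), np.float64(0.4))
(0.089, np.float64(0.0), np.float64(1.4), np.float64(0.7))
(0.085, np.float64(1.1), np.float64(2.6), np.float64(0.4))
(0.081, np.float64(0.2), np.float64(2.7), np.float64(0.0))
(0.077, np.float64(1.3), np.float64(1.8), np.float64(-0.1))
(0.073, np.float64(0.4), np.float64(1.3), np.float64(1.0))
(0.069, np.float64(0.5), np.float64(1.5), np.float64(0.7))
(0.065, np.float64(-0.3), np.float64(1.7), np.float64(0.8))
(0.0635, np.float64(0.1), np.float64(4.4), np.float64(0.4))
(0.062, np.float64(0.0), np.float64(5.9), np.float64(-0.5))
(0.0605, np.float64(-0.6), np.float64(5.4), np.float64(0.4))
(0.059, np.float64(-0.1), np.float64(6.3), np.float64(0.3))
(0.0575, np.float64(-0.2), np.float64(5.8), np.float64(0.9))
(0.056, np.float64(-0.1), np.float64(5.8), np.float64(0.6))
(0.0545, np.float64(-0.3), np.float64(7.8), np.float64(-0.8))
(0.053, np.float64(-0.7), np.float64(9.0), np.float64(-0.2))
(0.0515, np.float64(-0.1), np.float64(11.1), np.float64(-0.9))
(0.05, np.float64(-0.3), np.float64(13.4), np.float64(-1.2))
[0.56948805 0.05672402 0.05023812] 15.6083 0.04231926476067522
```

View pics/t3.png

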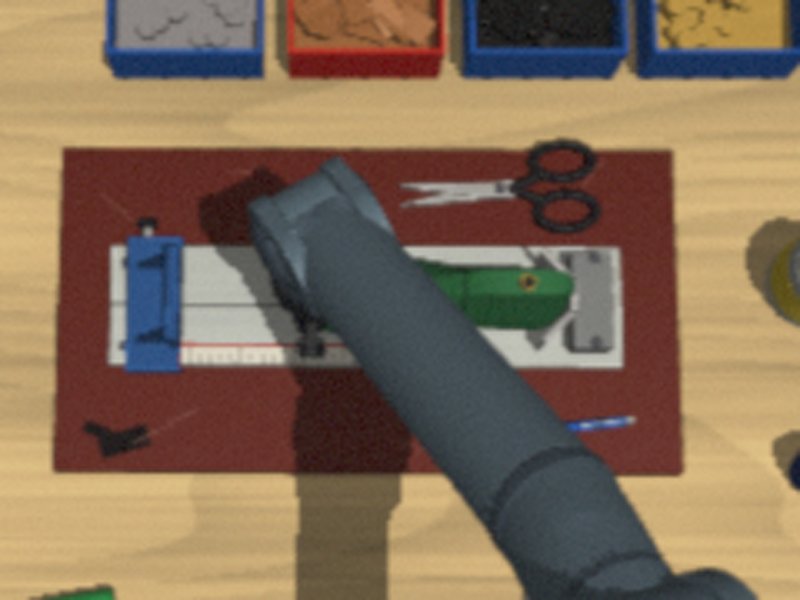

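The arm stalled at y=0.0567 while the command ran on to 0.050 and the force rose to 13 N. The heel appears seated at (570,298). I'll back off and check.

```bash
python3 - <<'E'
from h import *
movel([CX(.1),.1,.050],speed=.08)
movel([CX(.1),.1,.16],speed=.2)
move_ptp([CX(.02),.02,.42],Q)
im=read_camera('wrist');p=camera_params('wrist')
cv2.imwrite('pics/w4.png',cv2.resize(im[:,:,::-1],(800,600),interpolation=cv2.INTER_CUBIC))
cv2.imwrite('pics/w4z.png',cv2.resize(im[90:270,200:310,::-1],(366,600),interpolation=cv2.INTER_CUBIC))
for n,z in dict(heel_stop=.057,last_heel=.057,last_toe=.045,last=.032,jaw_face=.057).items():
    for d in tip_of('wrist',n)[:1]: print(n,d['at'],round(d['confidence'],2),ray(p,d['at'],z).round(4))
hsv=cv2.cvtColor(im,cv2.COLOR_RGB2HSV)
green=(hsv[...,0]>45)&(hsv[...,0]<80)&(hsv[...,1]>90)
green[:, :225]=0;green[:,290:]=0;ys,xs=np.where(green)
for r in range(ys.min(),ys.max()+1,6): 
    c=xs[ys==r];print(r,c.min(),c.max(),ray(p,((c.min()+c.max())/2,r),.045).round(4))
g=cv2.cvtColor(im,cv2.COLOR_RGB2GRAY).astype(int)
for r in range(60,130,8):
    c=248+np.argmin(g[r,248:264]);print(r,c,ray(p,(c,r),.032).round(4))
print(read_time_s())
E
```

```text
heel_stop [254.4, 254.1] 0.62 [ 0.5673 -0.1908  0.057 ]
last_heel [255.5, 257.7] 0.76 [ 0.5696 -0.1992  0.057 ]
last_toe [256.3, 126.3] 0.69 [0.5701 0.0639 0.045 ]
jaw_face [255.8, 54.9] 0.94 [0.5687 0.1783 0.057 ]
130 251 257 [0.566  0.0574 0.045 ]
136 244 265 [0.5669 0.0467 0.045 ]
142 240 268 [0.566  0.0358 0.045 ]
148 237 271 [0.5661 0.0248 0.045 ]
154 236 274 [0.5679 0.0136 0.045 ]
160 235 275 [0.568  0.0023 0.045 ]
166 234 276 [ 0.568  -0.0091  0.045 ]
172 234 277 [ 0.569  -0.0207  0.045 ]
178 235 277 [ 0.57   -0.0325  0.045 ]
184 237 276 [ 0.571  -0.0445  0.045 ]
190 238 275 [ 0.5711 -0.0566  0.045 ]
196 240 274 [ 0.5721 -0.0689  0.045 ]
202 242 273 [ 0.5732 -0.0814  0.045 ]
208 243 272 [ 0.5732 -0.0941  0.045 ]
214 243 271 [ 0.5723 -0.1069  0.045 ]
220 242 270 [ 0.5704 -0.12    0.045 ]
226 242 270 [ 0.5704 -0.1332  0.045 ]
232 242 270 [ 0.5705 -0.1466  0.045 ]
238 242 270 [ 0.5705 -0.1603  0.045 ]
244 242 269 [ 0.5696 -0.1741  0.045 ]
250 244 267 [ 0.5696 -0.1882  0.045 ]
256 246 265 [ 0.5697 -0.2024  0.045 ]
262 248 263 [ 0.5697 -0.2169  0.045 ]
268 250 262 [ 0.5708 -0.2316  0.045 ]
60 256 [0.5692 0.1746 0.032 ]
68 256 [0.5692 0.1619 0.032 ]
76 255 [0.5675 0.1491 0.032 ]
84 255 [0.5676 0.136  0.032 ]
92 255 [0.5676 0.1227 0.032 ]
100 255 [0.5677 0.1092 0.032 ]
108 255 [0.5677 0.0954 0.032 ]
116 255 [0.5677 0.0814 0.032 ]
124 255 [0.5678 0.0672 0.032 ]
18.4917
```

View pics/w4.png

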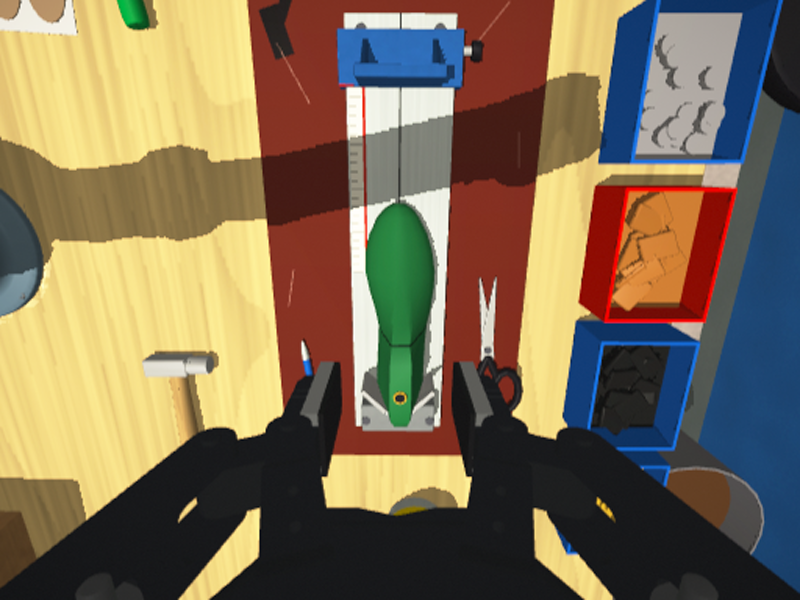

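View pics/w4z.png

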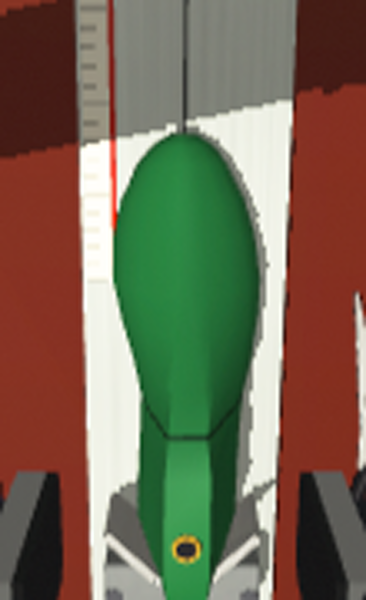

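```bash
python3 - <<'E'
from h import *
p=camera_params('wrist')
im=cv2.imread('pics/w4.png')[:,:,::-1].astype(int)
col=im[0:30,385].sum(1);print(col)
g=im[190:215,398];print(g.tolist())
s=.64
def px(r,c):return ((c+.5)*s-.5,(r+.5)*s-.5)
for r in (11.5,12,13): print('bed end',r,ray(p,px(r,400),.032))
for z in (.045,.050,.052):print('toe',z,ray(p,px(203,400),z))
for c in (385,):
    print(im[400:450:1,370].sum(1).tolist())
for r in (430,431,432): print('bed start',ray(p,px(r,400),.032))
E
```

```text
[212 212 212 212 213 213 212 211 210 211 202 184 352 570 665 712 703 703
 704 704 704 704 704 704 704 706 699 650 558 423]
[[76, 77, 72], [76, 77, 72], [76, 77, 72], [76, 78, 73], [76, 78, 73], [75, 76, 71], [80, 82, 76], [91, 92, 86], [95, 97, 90], [90, 91, 86], [80, 80, 75], [72, 73, 69], [65, 76, 64], [52, 85, 56], [38, 96, 51], [33, 104, 52], [34, 108, 53], [36, 113, 56], [37, 118, 58], [38, 122, 60], [38, 124, 61], [39, 125, 62], [41, 126, 63], [42, 128, 63], [41, 129, 63]]
bed end 11.5 [0.57022472 0.25358882 0.032     ]
bed end 12 [0.57022645 0.25313631 0.032     ]
bed end 13 [0.5702299  0.25223044 0.032     ]
toe 0.045 [0.57089447 0.05777859 0.045     ]
toe 0.05 [0.57086365 0.05817227 0.05      ]
toe 0.052 [0.57085132 0.05832974 0.052     ]
[678, 603, 475, 321, 273, 352, 435, 502, 513, 516, 513, 513, 511, 509, 508, 508, 504, 491, 465, 444, 432, 436, 449, 471, 493, 499, 500, 497, 507, 478, 406, 291, 210, 212, 210, 212, 211, 211, 211, 211, 209, 208, 210, 210, 209, 209, 209, 210, 208, 208]
bed start [ 0.57217871 -0.25929908  0.032     ]
bed start [ 0.57218504 -0.26096058  0.032     ]
bed start [ 0.57219138 -0.26262489  0.032     ]
```

```bash
python3 - <<'E'
import cv2
im=cv2.imread('pics/w4.png');cv2.imwrite('pics/w4y.png',cv2.resize(im[340:450,340:460],(800,733))[:600])
E
```

```text
(no output)
```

View pics/w4y.png

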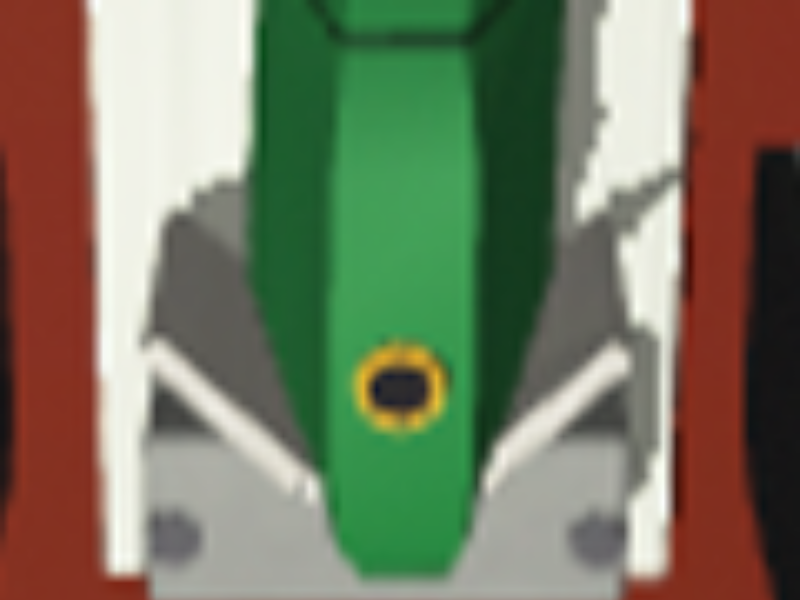

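In this picture the bed end is at y=0.2528, which puts the heel stop at -0.192. A last that is fully home would then have its toe at 0.058, and I measure 0.058. The engraved line meets the tip dead centre and the heel sits evenly between the wings, so the heel is home and the last is straight. Next is the jaw.

```bash
python3 - <<'E'
from h import *
move_gripper(0.0)
y=.222
move_ptp([CX(y),y,.20],Q); movel([CX(y),y,.082],speed=.12)
f0=read_ft_force();print(f0,read_finger_gap(),read_time_s());log=[]
while y>.072:
    st=.008 if y>.205 or (y>.1 and y<.19) else .004 if y>.096 else .0015
    y-=st; movel([CX(y),y,.082],speed=.05 if st>.002 else .03)
    f=read_ft_force()-f0; log.append((round(y,4),round(read_eef_pos()[1],4),*f.round(1).tolist()))
    if f[1]>6.5 or np.abs(f).max()>12: break
for l in log: print(l)
print(read_eef_pos(),read_time_s())
im=read_camera('wrist');cv2.imwrite('pics/w5.png',cv2.resize(im[:,:,::-1],(800,600)))
E
```

```text
[0.76023415 0.57704035 0.95209206] -0.0001155762860909853 21.2417
(0.214, np.float64(0.2129), -0.8, -1.6, -0.9)
(0.206, np.float64(0.2052), -1.0, 0.0, -1.3)
(0.198, np.float64(0.1973), -1.1, -0.4, -0.8)
(0.194, np.float64(0.1936), -0.8, -0.6, -0.4)
(0.19, np.float64(0.1895), -1.5, 0.3, -0.7)
(0.182, np.float64(0.1806), -0.4, -1.2, -1.9)
(0.174, np.float64(0.1728), -0.8, -0.3, -1.0)
(0.166, np.float64(0.1649), -1.2, -0.8, 0.0)
(0.158, np.float64(0.157), -1.0, -0.4, -1.2)
(0.15, np.float64(0.1489), 0.1, -1.2, -0.1)
(0.142, np.float64(0.1409), -0.7, -0.5, -1.5)
(0.134, np.float64(0.1329), -0.7, -0.3, -1.1)
(0.126, np.float64(0.1249), -0.0, 0.1, -0.6)
(0.118, np.float64(0.1169), -0.3, -0.6, -0.8)
(0.11, np.float64(0.109), -0.8, -1.5, -0.7)
(0.102, np.float64(0.1009), -0.8, -1.0, -1.5)
(0.094, np.float64(0.093), -0.8, -1.3, -0.9)
(0.0925, np.float64(0.0922), -0.7, -0.4, -2.3)
(0.091, np.float64(0.0912), -0.8, 0.7, -1.9)
(0.0895, np.float64(0.0896), 0.1, 1.0, -1.2)
(0.088, np.float64(0.0878), -0.6, 1.3, -0.3)
(0.0865, np.float64(0.0862), -1.4, 0.5, -0.1)
(0.085, np.float64(0.0847), -1.2, -0.3, -1.1)
(0.0835, np.float64(0.0832), -1.0, 0.6, 0.2)
(0.082, np.float64(0.0817), -0.8, 0.6, -0.6)
(0.0805, np.float64(0.0813), -0.6, 2.0, -1.1)
(0.079, np.float64(0.0812), 0.3, 4.8, -3.2)
(0.0775, np.float64(0.0812), 0.2, 5.9, -3.7)
(0.076, np.float64(0.0811), 0.0, 8.2, -4.3)
[0.57011592 0.081138   0.08214037] 29.3667
```

View pics/w5.png

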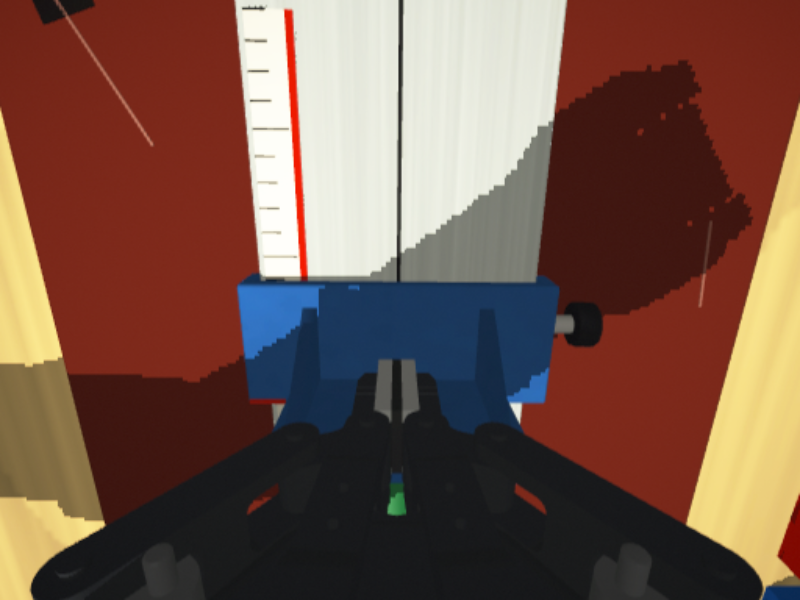

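The jaw stalled firmly at TCP y=0.0811, against a predicted 0.081. In the picture the fingers sit mid-way between the gussets. I'll retreat and verify.

```bash
python3 - <<'E'
from h import *
movel([CX(.105),.105,.082],speed=.08)
movel([CX(.105),.105,.2],speed=.25)
move_ptp([CX(-.0),-.0,.42],Q)
pause(.3)
im=read_camera('wrist');p=camera_params('wrist')
cv2.imwrite('pics/w6.png',cv2.resize(im[:,:,::-1],(800,600),interpolation=cv2.INTER_CUBIC))
cv2.imwrite('pics/w6z.png',cv2.resize(im[60:280,200:310,::-1],(300,600),interpolation=cv2.INTER_CUBIC))
for n,z in dict(heel_stop=.057,last_heel=.057,last_toe=.045,last=.032,jaw_face=.057).items():
    for d in tip_of('wrist',n)[:1]: print(n,d['at'],round(d['confidence'],2),ray(p,d['at'],z).round(4))
im=read_camera('scene');cv2.imwrite('pics/s6.png',cv2.resize(im[140:260,150:310,::-1],(800,600),interpolation=cv2.INTER_CUBIC))
print(read_time_s())
E
```

```text
last_heel [254.7, 247.2] 0.8 [ 0.5697 -0.1957  0.057 ]
last_toe [253.0, 117.5] 0.64 [0.566  0.0594 0.045 ]
last [256.5, 228.3] 0.56 [ 0.5735 -0.1652  0.032 ]
jaw_face [256.7, 118.0] 0.97 [0.5725 0.059  0.057 ]
32.175
```

View pics/w6.png

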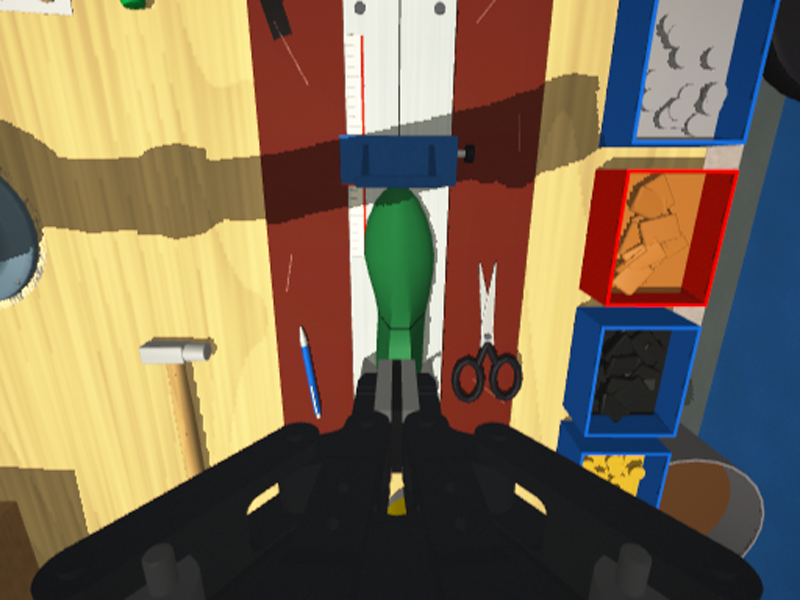

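View pics/w6z.png

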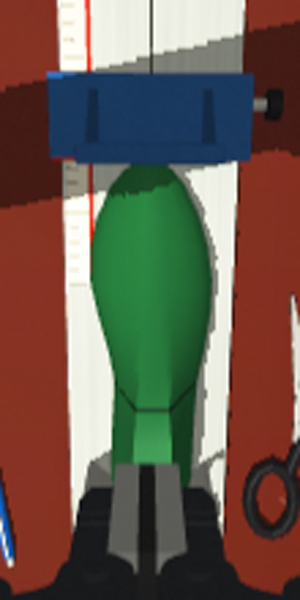

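View pics/s6.png

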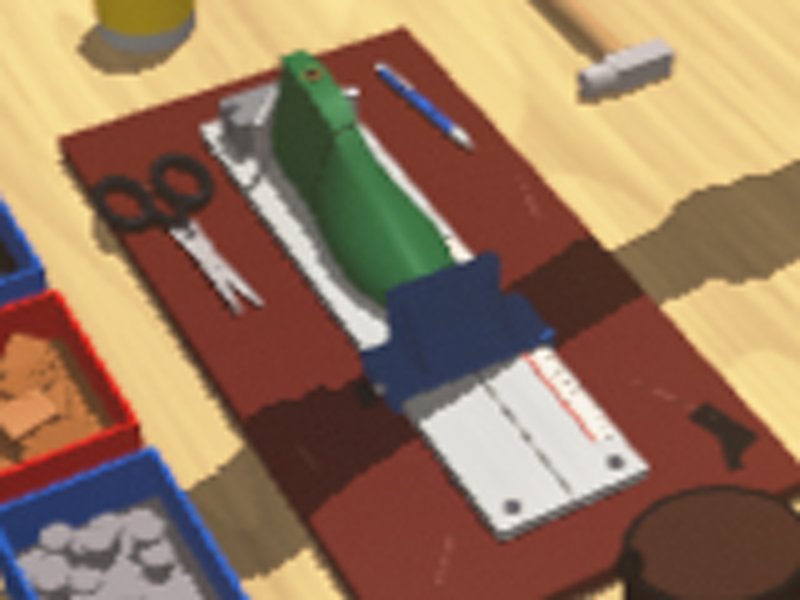

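The jaw's face edge lies against the nose at (398,187), the last is in line with the engraved line, and the bystanders are where they were. Handing in.

```bash
python3 -c "
from bench import *
sign_off();print(read_time_s())"
```

```text
the job is handed in; nothing more can be done
the job is handed in; nothing more can be done
```

The green last is set up in the gauge: heel home against the stop, lying along the centre line, with the blue jaw touching the toe. I handed it in about 32 s into the job, with the arm parked clear above the bench.

- **Method:** I pushed the toe with the partly open fingers cradling it until the heel seated, when the force reached about 13 N and the motion stalled. I then pushed the middle of the jaw's back with closed fingers until it stopped against the toe at about 8 N.
- **Heel:** With the stop located from the bed end (y -0.192), a last fully home would have its toe at 0.058 m, and it measured 0.058 m before the jaw came up. I did not see the contact itself, and in the last wrist picture the fingers hid the heel.
- **Jaw:** It stalled where predicted (tool at y 0.0811 m, expected 0.081). The last check put the jaw face at y 0.059 m and the toe at 0.0594 m, so they meet.
- **Straightness:** The toe tip was dead on the engraved line after the push. The last picture showed it about 1 mm to the scale side, roughly 0.3° at most.
- **Disagreements:** The calibrated cameras and the wrist view differed by about 2 mm on where the centre line is, so I used the engraved line relative to the fingers. In the final check the detector put toe and jaw face about 6 mm apart sideways, which the picture does not show.
- **Everything else:** The scissors, pen and hammer looked unmoved. I did not compare every other item.

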